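# Wedge the port block tight in its holding nest

### The job

Lock the port block in its holding nest: take the thick wedge from the tool block, start it tip down in the gap between the port block and the sloping cheek, then tap it down with the brass bar until the port block is hard against the fence and the wedge is locked tight, without driving it so hard that it bruises the block. Stand the bar back in its hole in the tool block and leave the slim wedge and everything else on the bench alone.

Things in the scene. Friction and masses are not known exactly. Their poses are not given: they have to be found in the camera images.
- nest: Holding nest bolted to the bench, z up: dark steel plate 260 x 150 x 12 mm; origin on the bench under the gap. Along x: grey fence (face at x = -80 mm, top 88 mm up), port block, gap, grey cheek (60 mm wide, top 88 mm up, face sloping 1 in 6, x from about 0 to 75 mm). The cheek is set by hand, up to 3 mm either way in x, and is not measured: the locking depth differs by up to 18 mm either way.
- gap (a point): Centre of the mouth of the wedge gap, level with the top of the port block (92 mm above the bench), 2 mm to -x of the nest's origin; axes as the nest's. The gap runs along y, 60 mm long, open at both ends; 12 to 19 mm wide here, narrower down. The block's side is upright, the cheek's side slopes. With the gap just filled the wedge's tip is 21 to 57 mm above the bench.
- block_top (a point): Centre of the top of the port block: loose aluminium, 70 (x) x 64 (y) x 80 mm high, 0.95 kg, dark round ports, standing on the plate 0.4 to 1.4 mm clear of the fence, axes as the nest's. The wedge shifts it against the fence; there this point is at x = -45 mm in the nest's frame.
- wedge_head (a point): Centre of the thick hardwood wedge's head, 28 (x) x 42 (y) x 30 mm high; grip it across the 42 mm. It hangs by its head, loosely, in a slot of the tool block whose top is 15 mm below this point: lift it 100 mm to clear. 0.06 kg. Pressed into the gap with 3 to 5 N while held, it stands there by itself when let go.
- wedge_tip (a point): Centre of the thick wedge's tip, 105 mm below the head's centre and 7.5 mm to -x. The body is 90 mm long, 30 mm wide (y), 8 mm thick (x) at the tip, 23 mm under the head. Its flat -x side (11.5 mm to -x of the head's centre) must face the block, its +x side slopes 1 in 6 to face the cheek: x along the nest's x. The taper holds by itself.
- slim_head (a point): Centre of the head of the slim hardwood wedge, 17 (x) x 42 x 30 mm, body 5 mm thick at the tip and 12.5 mm under the head: too thin for this gap, stays in its slot. The two wedges may hang in either slot, 55 mm apart along the tool block.
- bar_grip (a point): Point on the brass bar's axis to grip it, 35 mm below its top. Plain cylinder 25 mm across, 130 mm long, 0.54 kg, upright in the tool block's round hole, foot on the bench; lift it 60 mm to clear.
- bar_foot (a point): Centre of the bar's lower end, 95 mm below bar_grip: the end that taps or presses on the middle of the wedge's head. The wedge first sinks at a few newtons while it shifts the block; then, with the block on the fence, the push rises over a few mm: 20 to 25 N on the wedge locks it tight, over 40 N bruises the block.
- stand_hole (a point): Centre of the mouth of the bar's hole, 31 mm across, 50 mm above the bench in the lower step of the wooden tool block (200 x 74 mm); it goes down to the bench. z up, x along the tool block, whose taller end with the two wedge slots (95 mm high) lies towards -x.
Mind the look-alikes: they are no part of the job. Of the things shaped like the part that bears bar_grip, the brass one is meant. Several things look just like the part that bears stand_hole: the one meant starts nearest to the robot's base.

How it is judged:
By the outcome, as a careful person would: the job done as asked, in the order asked, and still so for the second after the job is handed in, with the robot touching nothing.
It also fails if it takes over 69 s, if anything falls off the work surface, if the arm or the gripper's body presses on something with over 40 N, if the wrist force passes 120 N, or if a joint passes its speed limit or range.

### The arm

A 6-joint arm with a two-finger parallel gripper is mounted at the origin on the work surface. World frame = base frame: x ahead of the robot, y to its left, z up, the work surface at z = 0. Lengths are in mm, angles in rad, forces in N, time in s.
With the tool pointing down it reaches from about 275 to 1000 mm from the base axis. Payload 8.4 kg.
Tool frame: the origin (TCP) lies midway between the tips of the shut fingers; the grasp point (between the pads) lies 19 mm behind it; z points along the fingers, y is the line along which they close (so a half turn about z gives the same grasp; the last joint's range is limited). The gripper opens to 85 mm and grips with 20 to 120 N. Pads are 22 mm wide; open, the fingers measure 114 mm over their backs; the gripper's body (76 mm by 85 mm) begins 54 mm behind the grasp point. The pads swing forward as they close: fully open they stand 13 mm farther back than shut.
Start: joints at [-1.159, 0.353, 1.633, -0, 1.155, -0.002], TCP at [251.306, -572.253, 203.381] pointing down, gripper open.
Joint ranges: [-2.63, 2.63], [-0.92, 2.1], [0.06, 2.66], [-1.3, 4.44], [0, 2.69], [-3.02, 3.02]. Speed limits (rad/s): [2.22, 2.22, 2.79, 3.14, 3.14, 3.14].

### API

Orientations are given as [roll, pitch, yaw] about the fixed x, y, z axes, in that order (R = Rz(yaw) Ry(pitch) Rx(roll)).
In Python, from rig import telemetry, optics, r gives the robot as it stands.
- The arm moves only by the tool play_rows, never from a script. Its arguments are lists of equal length, an entry for each row: "dp": the shift along the tool's x, y, z in units of 40 mm (1.0 is 40 mm), a list of three; "rot": the turn, a rotation vector about the tool's x, y, z in units of 6 degrees (1.0 is 6 degrees), a list of three. In form: {"dp": [[tx, ty, tz], ...], "rot": [[ax, ay, az], ...]}. A call has 1 to 5 rows; each row is the pose to reach, as a shift and turn from the pose commanded when the call began, along the tool's axes at that moment; what a row does not reach only later rows make up. A row lasts 1/12 s, in which the tool goes at most 41.7 mm and 7.16 degrees, less where a joint would pass 70% of its speed; a pose out of reach is approached as far as the arm can. A call with a gripper value outside its range is refused whole. "fingers" is the opening, from 0 (shut) to 1 (fully open), set as the call begins (left out, the last holds). The fingers move at their own pace and stop on an object; "grip_force" is the grip in N (left out, the last holds). Time passes only in rows, so rows that repeat a pose let the fingers close. It gives the time, the measured TCP pose, the force, the opening and the grip force at its end, in the units of the state.
- telemetry.sense(): the state, without advancing time (a new reading comes with each control period).
- optics.grab_frame(name): name is "scene" or "top" or "wrist"; returns a dict with "color" (400x640x3 uint8, red, green, blue), "mtx" (3x3 intrinsics, pixels), "D" ([k1, k2, p1, p2, k3] as OpenCV has them; the pictures are not rectified), "R" (3x3) and "t" (3): a world point X has camera coordinates R X + t; the wrist camera has in their place "mount" (4x4, takes a point from camera to tool coordinates, whose origin is the TCP and whose axes are the flange's). Camera axes: x right, y down, z forward; pixel columns grow to the right and rows downward; lengths in mm; the calibration is good to about 2 mm. A picture is of the moment at which its call begins: read the wrist's pose just before it. There is no depth.
- r.sign_off(): hands the job in; it is judged then, once.
The state is a dict: "clock": time; "qpos": joint angles; "qvel": joint speeds; "joint_efforts": joint torques, N m; "eef_pos": TCP position; "tcp_rot": TCP orientation; "contact_force": force on the tool from outside, world axes, zero at the start; "wrist_torque": the same for the moment, N m; "opening": opening from 0.0 (shut) to 1.0 (fully open); "grasp_force": force on a finger pad.
Only numpy, scipy, OpenCV 4.12 (cv2) and the standard library are available. Lean on these libraries where they do the work, as an engineer would, in place of code of your own. Each camera call takes 0.05 s, during which the arm holds its last target. There are 200 camera calls.

## Working session

There is one attempt and no reset: what is moved stays moved. The work goes in short steps, Python scripts to look and compute and a tool call to move; the robot and the scene stay as the last step left them, time stands still between calls to the robot, and variables do not carry over. Pictures are saved under pics/ and viewed, at most 10 in all, crops included, and the job is handed in when it is done.

Besides the shell and the picture viewer there is one more tool, called after "Request:" as name(argument=value, ...), one argument or row to a line, values as JSON. play_rows: Moves the arm, as the interface text tells. Its arguments: {"type":"object","properties":{"dp":{"type":"array"},"rot":{"type":"array"},"fingers":{"type":"number"},"grip_force":{"type":"number"}},"required":["dp","rot"]}

```bash
mkdir -p pics; ls; cat > h.py <<'E'
import numpy as np,cv2,pickle
from rig import telemetry,optics,r
E
python3 - <<'E'
from h import *
s=telemetry.sense();print(s)
F={}
for n in("scene","top","wrist"):
    F[n]=optics.grab_frame(n);f=F[n]
    cv2.imwrite(f"pics/{n}0.png",f["color"][:,:,::-1])
    print(n,{k:np.round(v,4).tolist() for k,v in f.items() if k!="color"})
pickle.dump((s,F),open("f0.pkl","wb"))
E
```

```text
pics
{'clock': 0.0, 'qpos': array([-1.15941198e+00,  3.53648387e-01,  1.63414350e+00,  2.47353735e-06,
        1.15517773e+00, -2.38730476e-03]), 'qvel': array([-4.16850781e-04,  2.68346763e-04,  4.85862699e-05, -5.57813300e-04,
        3.77780506e-05,  2.84717721e-04]), 'joint_efforts': array([ 2.17684115e-03, -6.05254197e+01, -3.42072344e+01,  1.18682660e-04,
        9.47667751e-03, -6.40317495e-06]), 'eef_pos': array([ 251.09403094, -571.78346669,  202.65754036]), 'tcp_rot': array([-3.14021570e+00, -5.54880405e-06,  4.13770646e-01]), 'contact_force': array([ 0.39233357, -1.07220024,  0.02696718]), 'wrist_torque': array([-0.0051053 ,  0.0377008 , -0.04958414]), 'grasp_force': 0.0, 'opening': 1.0022832496875134}
scene {'mtx': [[395.7548, 0.0, 320.2095], [0.0, 395.7548, 190.8908], [0.0, 0.0, 1.0]], 'D': [-0.0489, 0.0, 0.0, 0.0, 0.0], 'R': [[-0.1392, 0.9901, 0.0205], [0.5934, 0.0999, -0.7987], [-0.7928, -0.099, -0.6014]], 't': [256.5428, -187.0578, 1447.8561]}
top {'mtx': [[389.7431, 0.0, 326.4254], [0.0, 389.7431, 204.7934], [0.0, 0.0, 1.0]], 'D': [-0.0461, 0.0, 0.0, 0.0, 0.0], 'R': [[0.0152, -0.9998, 0.0157], [-0.9933, -0.0169, -0.1141], [0.1144, -0.0139, -0.9933]], 't': [-220.1822, 503.8813, 1245.0592]}
wrist {'mtx': [[342.3936, 0.0, 320.6002], [0.0, 342.3936, 197.9007], [0.0, 0.0, 1.0]], 'D': [-0.0702, 0.0, 0.0, 0.0, 0.0], 'mount': [[-0.0003, -0.9553, -0.2958, 76.1266], [1.0, -0.0005, 0.0005, -0.2839], [-0.0007, -0.2958, 0.9553, -170.4189], [0.0, 0.0, 0.0, 1.0]]}
```

View pics/scene0.png

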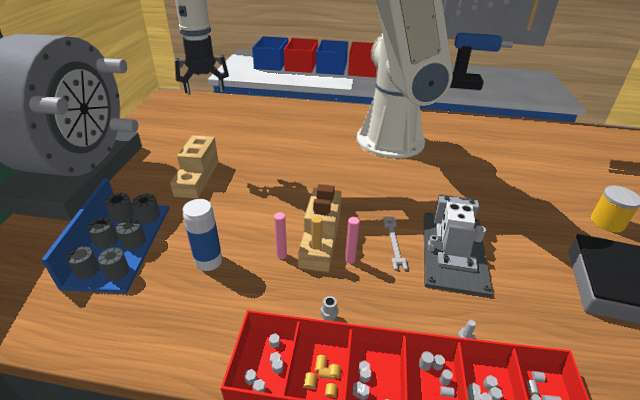

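View pics/top0.png

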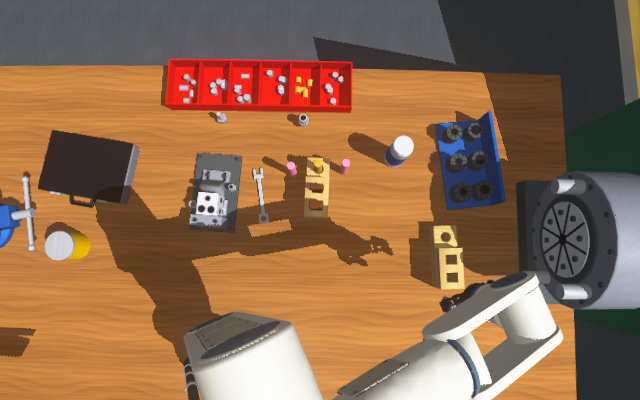

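The scene picture shows the nest at (458,240), the tool block with wedges and brass bar at (320,230), pink bars at (280,235) and (352,240), and an empty tool block at (195,165). The top picture shows the nest at (213,190), the block at (317,187) and the empty block at (447,255). I'll enlarge and measure.

```bash
cat >> h.py <<'E'
def ray(f,px):
    u=cv2.undistortPoints(np.array([[px]],float),f["mtx"],f["D"])[0,0]
    d=f["R"].T@np.array([u[0],u[1],1]);c=-f["R"].T@f["t"];return c,d
def atz(f,px,z):
    c,d=ray(f,px);return c+d*(z-c[2])/d[2]
def proj(f,X):
    return cv2.projectPoints(np.array(X,float).reshape(-1,3),cv2.Rodrigues(f["R"])[0],f["t"],f["mtx"],f["D"])[0].reshape(-1,2)
def wristf(f,s):
    from scipy.spatial.transform import Rotation as Ro
    T=np.eye(4);T[:3,:3]=Ro.from_euler("xyz",s["tcp_rot"]).as_matrix();T[:3,3]=s["eef_pos"]
    C=T@f["mount"];g=dict(f);g["R"]=C[:3,:3].T;g["t"]=-C[:3,:3].T@C[:3,3];return g
E
python3 - <<'E'
from h import *
s,F=pickle.load(open("f0.pkl","rb"))
a=F["top"]["color"][140:240,180:360];a=cv2.resize(a,None,fx=4.4,fy=4.4,interpolation=2)
b=F["scene"]["color"][180:300,265:500];b=cv2.resize(b,None,fx=3.4,fy=3.4,interpolation=2)
cv2.imwrite("pics/tc.png",a[:,:,::-1]);cv2.imwrite("pics/sc.png",b[:,:,::-1]);print(a.shape,b.shape)
t=F["top"]
for n,p,z in(("bar",(318,161),130),("hole empty",(446,237),50),("nest",(210,205),92)):print(n,atz(t,p,z), np.hypot(*atz(t,p,z)[:2]))
E
```

```text
(440, 792, 3) (408, 799, 3)
bar [ 630.19979151 -182.84306344  130.        ] 656.1885118359387
hole empty [ 407.21664162 -598.73754689   50.        ] 724.0939464412189
nest [493.47784935 151.17246855  92.        ] 516.1138469854606
```

View pics/tc.png

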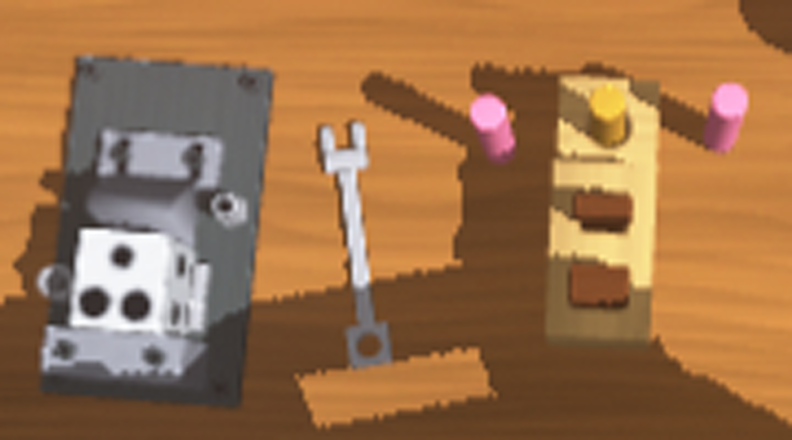

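View pics/sc.png

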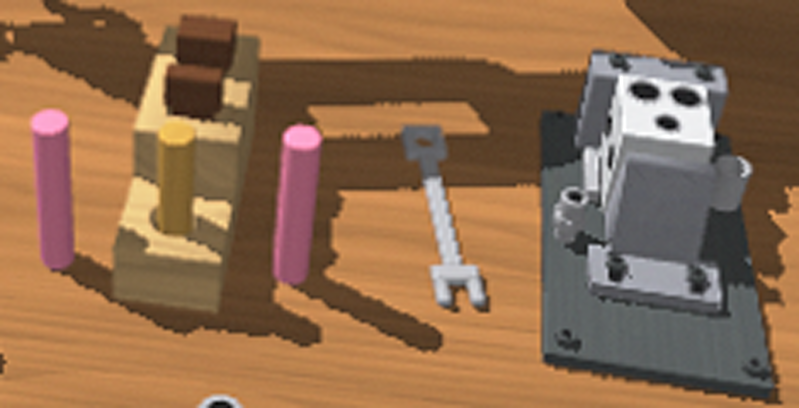

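Candidates: the tool block with the bar at top (317,187) and the empty one at (447,255). The bar's block is 656 mm from the base against 724 mm, so it is the one meant. The bars are brass at (318,161) and pink at (291,168) and (346,166), so I take the brass one. In the crop the wedge heads are at (600,284), which is thicker, and at (602,211), which is slimmer. The nest's fence is on the robot side.

```bash
python3 - <<'E'
from h import *
s,F=pickle.load(open("f0.pkl","rb"))
t=F["top"];sc=F["scene"]
T=lambda x,y:(180+(x+.5)/4.4-.5,140+(y+.5)/4.4-.5)
S=lambda x,y:(265+(x+.5)/3.4-.5,180+(y+.5)/3.4-.5)
def show(n,f,p,z):print(n,atz(f,p,z).round(1))
show("thick top T",t,T(600,281),125);show("slim T",t,T(603,207),125);show("bar T",t,T(609,97),130)
show("thick top S",sc,S(208,30),125);show("slim S",sc,S(195,75),125);show("bar S",sc,S(178,135),130)
for p in((78,57),(273,68),(42,392),(240,406)):show("plate T",t,T(*p),12)
for p in((83,228),(166,238),(74,325),(160,333)):show("blk T",t,T(*p),92)
for p in((625,75),(715,88),(709,150),(616,132)):show("blk S",sc,S(*p),92)
E
```

```text
thick top T [ 500. -179.  125.]
slim T [ 551.6 -180.1  125. ]
bar T [ 628.1 -182.9  130. ]
thick top S [ 503.  -176.8  125. ]
slim S [ 557.3 -179.   125. ]
bar S [ 628.5 -180.8  130. ]
plate T [679.5 226.1  12. ]
plate T [673.2  75.8  12. ]
plate T [422.4 239.3  12. ]
plate T [414.6  90.1  12. ]
blk T [535.5 189.5  92. ]
blk T [529.3 129.9  92. ]
blk T [466.3 192.2  92. ]
blk T [461.7 131.   92. ]
blk S [462.8 137.   92. ]
blk S [467.7 203.3  92. ]
blk S [540.9 186.9  92. ]
blk S [531.6 122.7  92. ]
```

Request:
play_rows(
  dp=[
    [0,0,-1],
    [0,0,-2],
    [0,0,-2],
    [0,0,-2],
  ],
  rot=[
    [0,0,1],
    [0,0,2],
    [0,0,3],
    [0,0,4],
  ],
  fingers=1,
)

```text
clock: 0.48
eef_pos: [251.9, -573.6, 286.3]
tcp_rot: [3.137, -0.002, -0.01]
contact_force: [0.3, 0.3, -0.9]
opening: 1.001
grasp_force: 0.0
```

Request:
play_rows(
  dp=[
    [2.1,-3.3,0],
    [2.1,-3.3,0],
    [2.1,-3.3,0],
    [2.1,-3.3,0],
    [2.1,-3.3,0],
  ],
  rot=[
    [0,0,0],
    [0,0,0],
    [0,0,0],
    [0,0,0],
    [0,0,0],
  ],
)

```text
clock: 0.9
eef_pos: [338.2, -436.2, 283.3]
tcp_rot: [-3.139, -0.001, -0.002]
contact_force: [0.1, -0.2, 0.4]
opening: 1.001
grasp_force: 0.0
```

Request:
play_rows(
  dp=[
    [2.1,-3.3,0],
    [2.1,-3.3,0],
    [2.1,-3.3,0],
    [2.1,-3.3,0],
    [2.1,-3.3,0],
  ],
  rot=[
    [0,0,0],
    [0,0,0],
    [0,0,0],
    [0,0,0],
    [0,0,0],
  ],
)

```text
clock: 1.32
eef_pos: [422.8, -305.2, 283.3]
tcp_rot: [-3.14, -0.001, -0.002]
contact_force: [0.2, -0.5, -0.4]
opening: 0.997
grasp_force: 0.0
```

Request:
play_rows(
  dp=[
    [2.0,-3.3,0],
    [2.0,-3.3,0],
    [2.0,-3.3,0.4],
    [2.0,-3.3,0.4],
    [2.0,-3.3,0.4],
  ],
  rot=[
    [0,0,0.3],
    [0,0,0.3],
    [0,0,0.3],
    [0,0,0.3],
    [0,0,0.3],
  ],
)

```text
clock: 1.73
eef_pos: [502.8, -173.8, 265.9]
tcp_rot: [-3.14, 0.001, -0.033]
contact_force: [-0.8, -0.1, -0.3]
opening: 1.001
grasp_force: 0.0
```

```bash
python3 - <<'E'
from h import *
s=telemetry.sense();f=optics.grab_frame("wrist");pickle.dump((s,f),open("w1.pkl","wb"));print(s["eef_pos"],s["tcp_rot"],s["qpos"])
cv2.imwrite("pics/w1.png",cv2.resize(f["color"],(800,500))[:,:,::-1])
g=wristf(f,s)
print(proj(g,[[501,-178,125],[555,-180,125],[628,-182,130],[502,-178,95]]).round())
E
```

```text
[ 502.81789865 -173.84173337  265.90431274] [-3.13955995e+00  1.02597069e-03 -3.34760823e-02] [-3.36827462e-01  1.51380385e-01  1.75741456e+00  1.73040922e-03
  1.23438451e+00  1.26687348e+00]
[[326. 179.]
 [326. 120.]
 [326.  31.]
 [325. 171.]]
```

View pics/w1.png

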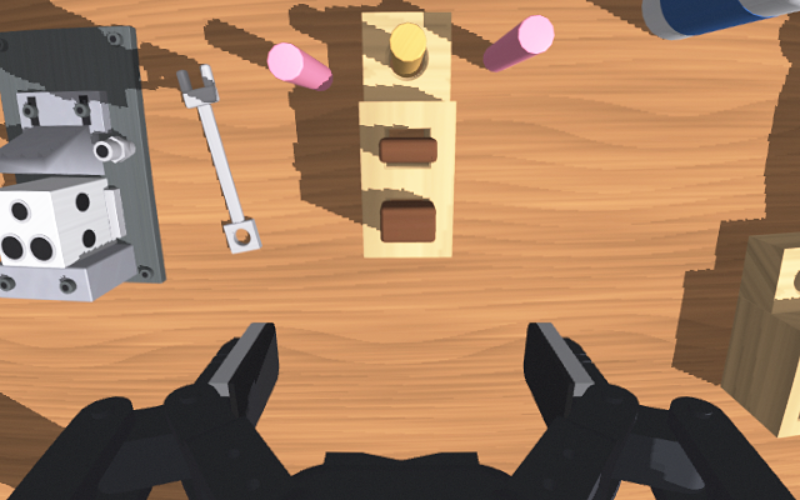

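The wrist view shows the thick head's top centred at (408,222), the slim head at (408,150) and the bar top at (408,43), in pixels scaled by 1.25. They match the predictions. Thickness is 41 against 27 px, so the thick wedge is the one nearest the robot.

```bash
python3 - <<'E'
from h import *
s,f=pickle.load(open("w1.pkl","rb"));g=wristf(f,s)
P=lambda x,y:((x+.5)/1.25-.5,(y+.5)/1.25-.5)
for n,p,z in(("thick",(408,222),125),("L",(381,222),125),("R",(435.5,222),125),("slim",(408,149.5),125),("bar",(408,43),130),("tbBL",(363,257),95),("tbBR",(452,257),95),("tbTL",(359,101),95),("tbTR",(456,101),95)):print(n,atz(g,P(*p),z).round(1))
E
```

```text
thick [ 502.1 -178.5  125. ]
L [ 502.8 -158.3  125. ]
R [ 501.5 -199.1  125. ]
slim [ 555.3 -180.1  125. ]
bar [ 625.4 -182.1  130. ]
tbBL [ 465.7 -140.    95. ]
tbBR [ 463.3 -214.8   95. ]
tbTL [ 590.8 -144.2   95. ]
tbTR [ 588.3 -218.    95. ]
```

Request:
play_rows(
  dp=[
    [0,0.12,1],
    [0,0.12,2],
    [0,0.12,3],
    [0,0.12,3.5],
    [0,0.12,3.5],
  ],
  rot=[
    [0,0,0],
    [0,0,0],
    [0,0,0],
    [0,0,0],
    [0,0,0],
  ],
)

```text
clock: 2.2
eef_pos: [497.4, -182.6, 123.0]
tcp_rot: [-3.14, 0.008, -0.037]
contact_force: [-1.1, 0.8, -0.0]
opening: 0.999
grasp_force: 0.0
```

Request:
play_rows(
  dp=[
    [0,0,0.3],
    [0,0,0.6],
    [0,0,0.7],
    [0,0,0.7],
  ],
  rot=[
    [0,0,0],
    [0,0,0],
    [0,0,0],
    [0,0,0],
  ],
)

```text
clock: 2.53
eef_pos: [501.1, -183.2, 99.9]
tcp_rot: [3.141, 0.0, -0.037]
contact_force: [-0.9, 0.4, 0.7]
opening: 1.0
grasp_force: 0.0
```

Request:
play_rows(
  dp=[
    [0,0,0],
    [0,0,0],
    [0,0,0],
    [0,0,0],
    [0,0,0],
  ],
  rot=[
    [0,0,0],
    [0,0,0],
    [0,0,0],
    [0,0,0],
    [0,0,0],
  ],
  fingers=0,
  grip_force=40,
)

```text
clock: 2.95
eef_pos: [501.4, -182.4, 99.9]
tcp_rot: [3.141, -0.001, -0.036]
contact_force: [0.3, 0.1, 0.1]
opening: 0.299
grasp_force: 0.0
```

```bash
python3 - <<'E'
from h import *
s=telemetry.sense();f=optics.grab_frame("wrist");print(s["opening"],s["grasp_force"],s["eef_pos"])
cv2.imwrite("pics/w2.png",f["color"][:,:,::-1])
E
```

```text
0.29948809150930694 0.0 [ 501.39542172 -182.38856137   99.87182614]
```

View pics/w2.png

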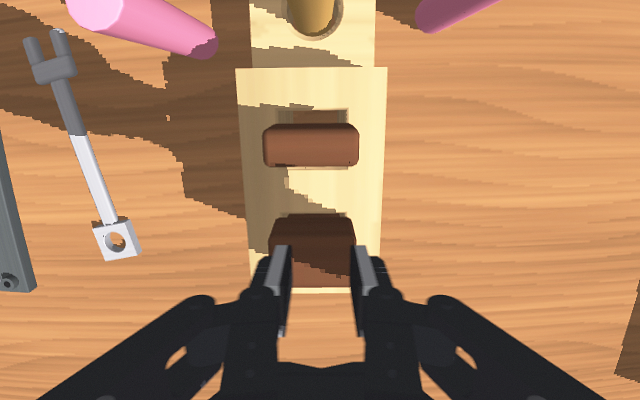

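The fingers overlap the head at (270-355, 213-290). I need to check whether they are above it or beside it.

```bash
python3 - <<'E'
from h import *
s=telemetry.sense();f=optics.grab_frame("wrist");g=wristf(f,s)
print(s["opening"],s["eef_pos"])
print("tcp",proj(g,[s["eef_pos"]]))
c=np.array([502.1,-178.5])
X=[[502.1+dx,-178.5+dy,z] for z in(95,125) for dx in(-14,14) for dy in(21,-21)]
print(np.c_[X,proj(g,X)].round())
print(proj(g,[[555.3,-180.1,125],[463.3,-214.8,95],[588.3,-218,95],[590.8,-144.2,95]]).round())
cv2.imwrite("pics/w3.png",cv2.resize(f["color"][180:340,220:420],None,fx=4,fy=4,interpolation=2)[:,:600,::-1][:600])
E
```

```text
0.2030119272267705 [ 501.28866418 -182.34585212   99.72761921]
tcp [[321.40537798 238.88526477]]
[[ 488. -158.   95.  279.  258.]
 [ 488. -200.   95.  352.  256.]
 [ 516. -158.   95.  275.  212.]
 [ 516. -200.   95.  352.  209.]
 [ 488. -158.  125.  271.  287.]
 [ 488. -200.  125.  358.  284.]
 [ 516. -158.  125.  266.  234.]
 [ 516. -200.  125.  358.  230.]]
[[312. 146.]
 [379. 293.]
 [388.  67.]
 [236.  67.]]
```

View pics/w3.png

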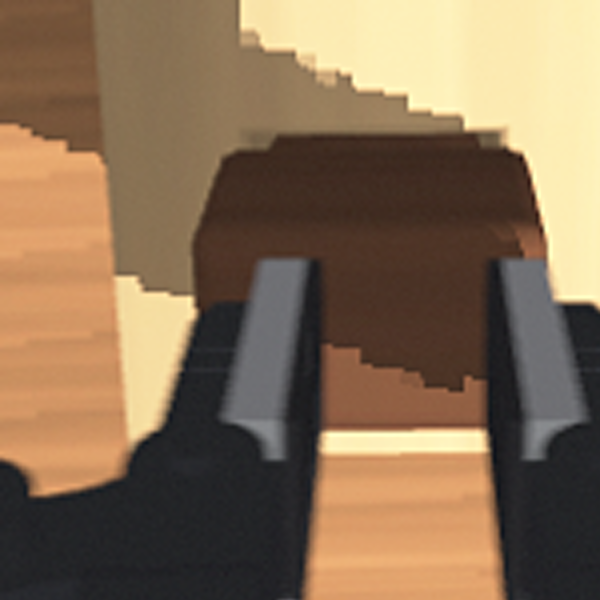

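The pads are closing above the head: their tips sit about 28 mm behind the nominal TCP. I'll reopen, centre in y, lower by about 22 mm and regrip.

Request:
play_rows(
  dp=[
    [0,-0.1,0],
    [0,-0.1,0],
    [0,-0.1,0],
    [0,-0.1,0],
    [0,-0.1,0],
  ],
  rot=[
    [0,0,0],
    [0,0,0],
    [0,0,0],
    [0,0,0],
    [0,0,0],
  ],
  fingers=1,
)

```text
clock: 3.47
eef_pos: [501.3, -178.3, 99.4]
tcp_rot: [-3.142, 0.0, -0.036]
contact_force: [-1.0, -0.4, 0.1]
opening: 0.813
grasp_force: 0.0
```

Request:
play_rows(
  dp=[
    [0,0,0],
    [0,0,0.2],
    [0,0,0.4],
    [0,0,0.55],
    [0,0,0.55],
  ],
  rot=[
    [0,0,0],
    [0,0,0],
    [0,0,0],
    [0,0,0],
    [0,0,0],
  ],
)

```text
clock: 3.88
eef_pos: [500.0, -177.9, 75.5]
tcp_rot: [-3.141, 0.003, -0.037]
contact_force: [0.6, 1.4, 0.1]
opening: 1.001
grasp_force: 0.0
```

Request:
play_rows(
  dp=[
    [0,0,0],
    [0,0,0],
    [0,0,0],
    [0,0,0],
    [0,0,0],
  ],
  rot=[
    [0,0,0],
    [0,0,0],
    [0,0,0],
    [0,0,0],
    [0,0,0],
  ],
  fingers=0,
  grip_force=40,
)

```text
clock: 4.3
eef_pos: [501.7, -178.5, 77.8]
tcp_rot: [3.141, -0.001, -0.036]
contact_force: [-0.2, -0.6, 1.4]
opening: 0.478
grasp_force: 40.5
```

```bash
python3 - <<'E'
from h import *
s=telemetry.sense();f=optics.grab_frame("wrist");print(s["opening"],s["grasp_force"],s["eef_pos"],s["contact_force"])
cv2.imwrite("pics/w4.png",f["color"][:,:,::-1])
E
```

```text
0.47793877255074263 40.53466022014618 [ 501.6901434  -178.4644257    77.81422516] [-0.24882655 -0.6043392   1.38177716]
```

View pics/w4.png

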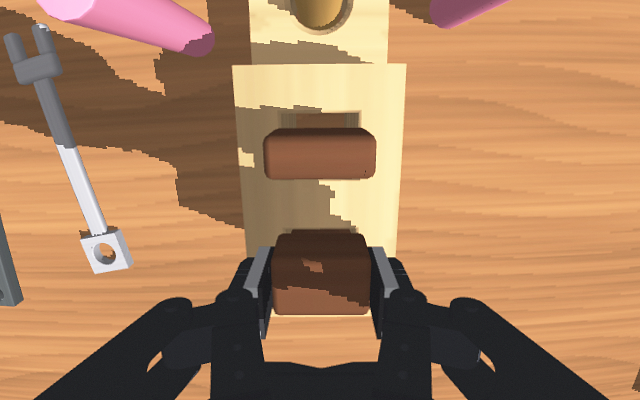

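The wedge is gripped: opening 0.478, 40 N, centred on the head at (322,275). I'll lift it and carry it towards the nest.

Request:
play_rows(
  dp=[
    [0,0,-0.6],
    [0,0,-1.4],
    [0,0,-2.3],
    [0,0,-3.2],
    [0,0,-3.7],
  ],
  rot=[
    [0,0,0],
    [0,0,0],
    [0,0,0],
    [0,0,0],
    [0,0,0],
  ],
)

```text
clock: 4.77
eef_pos: [502.5, -178.7, 229.4]
tcp_rot: [3.14, -0.004, -0.037]
contact_force: [0.8, -0.3, -0.4]
opening: 0.48
grasp_force: 40.8
```

Request:
play_rows(
  dp=[
    [-0.2,-0.7,0],
    [-0.4,-1.5,0],
    [-0.6,-2.3,0],
    [-0.8,-3.1,0],
    [-0.8,-3.5,0],
  ],
  rot=[
    [0,0,0],
    [0,0,0],
    [0,0,0],
    [0,0,0],
    [0,0,0],
  ],
)

```text
clock: 5.18
eef_pos: [472.6, -34.6, 225.3]
tcp_rot: [-3.141, 0.001, -0.036]
contact_force: [0.6, -0.4, -0.8]
opening: 0.484
grasp_force: 40.9
```

Request:
play_rows(
  dp=[
    [-0.2,-0.8,0],
    [-0.4,-1.6,0],
    [-0.5,-2.4,0],
    [-0.5,-3.1,0],
    [-0.5,-3.1,0],
  ],
  rot=[
    [0,0,0],
    [0,0,0],
    [0,0,0],
    [0,0,0],
    [0,0,0],
  ],
)

```text
clock: 5.6
eef_pos: [458.8, 91.3, 225.6]
tcp_rot: [-3.14, -0.001, -0.034]
contact_force: [-0.6, -0.7, -1.3]
opening: 0.481
grasp_force: 40.9
```

```bash
python3 - <<'E'
from h import *
s=telemetry.sense();f=optics.grab_frame("wrist");t=optics.grab_frame("top");sc=optics.grab_frame("scene");pickle.dump((s,f,t,sc),open("w5.pkl","wb"));print(s["opening"],s["grasp_force"],s["eef_pos"],s["tcp_rot"],s["contact_force"],s["qpos"])
g=wristf(f,s);print(proj(g,[[540,130,92],[540,195,92],[465,130,92],[465,195,92]]))
a=cv2.resize(f["color"][40:340,40:440],(800,600),interpolation=cv2.INTER_CUBIC)
cv2.imwrite("pics/w5.png",a[:,:,::-1])
E
```

```text
0.48082168966377503 40.94721436500549 [458.78544388  91.2907058  225.61289094] [-3.13974769e+00 -5.84564644e-04 -3.40324511e-02] [-0.62273365 -0.72298308 -1.3075978 ] [1.91890463e-01 8.01439034e-02 1.93206072e+00 1.84472645e-03
 1.12840570e+00 1.79592979e+00]
[[272.68370325  88.23981134]
 [197.76670024  91.80097381]
 [278.58100758 173.87598714]
 [208.29424686 176.38161546]]
```

View pics/w5.png

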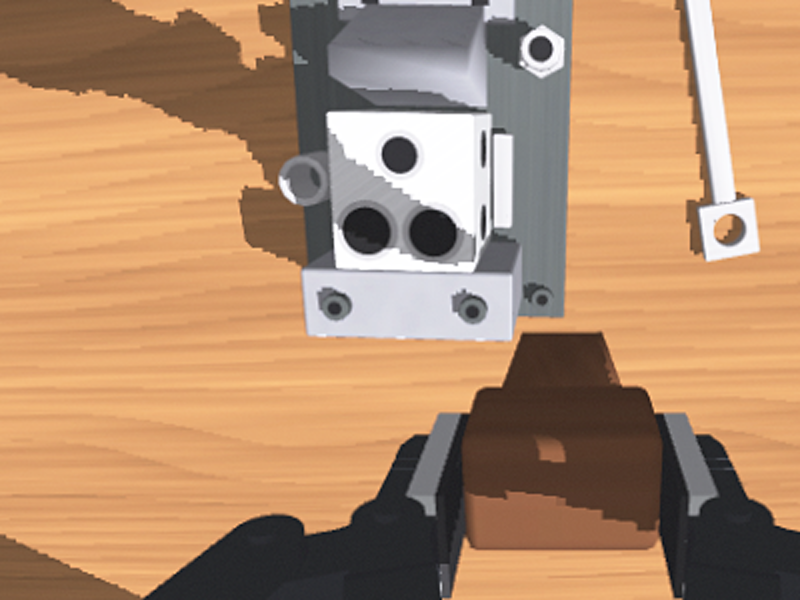

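The view shows the block top's corners at crop (328,112), (477,110), (474,270) and (335,268), the wedge tip's edge at (522..603,333) and the head's rear edge at row 548. Now I'll solve for the block pose and the held wedge's offset.

```bash
python3 - <<'E'
from h import *
from scipy.optimize import least_squares
from scipy.spatial.transform import Rotation as Ro
s,f,t,sc=pickle.load(open("w5.pkl","rb"));g=wristf(f,s)
P=lambda x,y:(40+(x+.5)/2-.5,40+(y+.5)/2-.5)
# block: centre + yaw
C=np.array([P(328,112),P(477,110.5),P(474,271),P(335,268)])
L=np.array([[35,32],[35,-32],[-35,-32],[-35,32]])
def mod(q):
    c,n=np.cos(q[2]),np.sin(q[2]);R=np.array([[c,-n],[n,c]]);return np.c_[L@R.T+q[:2],np.full(4,92.)]
r1=least_squares(lambda q:(proj(g,mod(q))-C).ravel(),[500,160,-.05]);print("block",r1.x,r1.fun.round(1))
for z in C: pass
T=Ro.from_euler("xyz",s["tcp_rot"]).as_matrix();ey=np.array([np.cos(-.034),np.sin(-.034),0])
ax=T[:,0];ay=-T[:,1];az=-T[:,2]
D=np.array([P(522,333),P(603,333),P(468,549),P(658,549)])
W=[[-3.5,15,-105],[-3.5,-15,-105],[-14,21,15],[-14,-21,15]]
def wm(q):return np.array([s["eef_pos"]+(q[0]+w[0])*ax+(q[1]+w[1])*ay+(q[2]+w[2])*az for w in W])
r2=least_squares(lambda q:(proj(g,wm(q))-D).ravel(),[0,0,32]);print("head off",r2.x,r2.fun.round(1))
r3=least_squares(lambda q:(proj(g,wm([q[0],q[1],32.2]))-D).ravel(),[0,0]);print("head off z fix",r3.x,r3.fun.round(1))
# top/scene check: plate yaw and centre
pc=np.array([[422.4,239.3],[679.5,226.1],[673.2,75.8],[414.6,90.1]]);print("plate c",pc.mean(0),np.arctan2(*(pc[1]-pc[0]+pc[2]-pc[3])[::-1]))
E
```

```text
block [ 5.00493333e+02  1.60741475e+02 -6.58423844e-02] [-0.4 -1.3 -1.   1.1  0.7  0.3  0.7 -0.2]
head off [-3.89709868  0.15107099 26.94840924] [ 0.6 -0.2 -0.7 -0.3  0.2  0.2 -0.1  0.1]
head off z fix [-0.71640122  0.16314566] [ 0.1 -2.  -0.3 -2.1 -1.7  1.5  1.8  1.4]
plate c [547.425 157.825] -0.053275117109160795
```

Request:
play_rows(
  dp=[
    [0.7,-0.55,0],
    [1.4,-1.1,0],
    [2,-1.6,0],
    [2.24,-1.74,0],
    [2.24,-1.74,0],
  ],
  rot=[
    [0,0,0.2],
    [0,0,0.2],
    [0,0,0.2],
    [0,0,0.2],
    [0,0,0.2],
  ],
)

```text
clock: 6.17
eef_pos: [553.0, 153.6, 224.9]
tcp_rot: [3.142, -0.0, -0.058]
contact_force: [-0.4, -1.0, -0.6]
opening: 0.482
grasp_force: 41.0
```

Request:
play_rows(
  dp=[
    [0,0,0.4],
    [0,0,0.8],
    [0,0,1],
    [0,0,1],
    [0,0,1],
  ],
  rot=[
    [0,0,0],
    [0,0,0],
    [0,0,0],
    [0,0,0],
    [0,0,0],
  ],
)

```text
clock: 6.58
eef_pos: [550.4, 152.7, 185.4]
tcp_rot: [3.141, 0.001, -0.058]
contact_force: [0.9, 0.6, -0.2]
opening: 0.484
grasp_force: 41.0
```

```bash
python3 - <<'E'
from h import *
s=telemetry.sense();f=optics.grab_frame("wrist");sc=optics.grab_frame("scene");pickle.dump((s,f,sc),open("w6.pkl","wb"));print(s["eef_pos"],s["tcp_rot"],s["contact_force"])
g=wristf(f,s);fx,fy=535.4,158.7
print("block far edge/tip model px",proj(g,[[fx+1.8,fy+32,92],[fx-1.8,fy-32,92],[fx+10,fy+15,107],[fx+10,fy-15,107]]))
a=cv2.resize(f["color"][100:250,220:420],(800,600),interpolation=cv2.INTER_CUBIC)
b=cv2.resize(sc["color"][160:265,415:510],(542,600),interpolation=cv2.INTER_CUBIC)
# compose both at 800x600
o=np.zeros((600,800,3),np.uint8);o[:,:480]=cv2.resize(f["color"][80:280,240:400],(480,600),interpolation=cv2.INTER_CUBIC);o[:400,480:]=cv2.resize(sc["color"][150:275,410:510],(320,400),interpolation=cv2.INTER_CUBIC)
cv2.imwrite("pics/w6.png",o[:,:,::-1])
E
```

```text
[550.39074585 152.70526701 185.41090545] [ 3.14111410e+00  1.00972753e-03 -5.82794439e-02] [ 0.87078671  0.60421396 -0.16382712]
block far edge/tip model px [[275.4939491  209.18663565]
 [354.07752933 208.98979802]
 [294.08383461 204.2781415 ]
 [333.23897327 202.08436944]]
```

```bash
python3 - <<'E'
from h import *
s,f,sc=pickle.load(open("w6.pkl","rb"));c=f["color"].astype(int)
for u in(278,286,305,312,320,345,350,356):
    print(u," ".join(f"{v}:"+",".join(map(str,c[v,u])) for v in range(160,236,3)))
E
```

```text
278 160:111,111,118 163:119,121,129 166:113,114,122 169:113,114,120 172:117,115,124 175:115,114,121 178:112,112,119 181:108,109,115 184:105,105,111 187:102,100,107 190:85,87,91 193:73,76,80 196:125,123,128 199:151,149,154 202:149,149,153 205:151,150,156 208:147,147,150 211:255,255,255 214:255,255,255 217:255,255,255 220:255,255,255 223:255,255,255 226:255,255,255 229:255,255,255 232:255,255,255 235:255,255,255
286 160:121,120,127 163:119,119,128 166:122,123,129 169:114,113,121 172:114,114,122 175:114,113,122 178:116,116,123 181:112,113,120 184:108,107,114 187:103,104,111 190:135,135,140 193:154,155,158 196:154,154,158 199:154,152,157 202:154,153,157 205:152,152,156 208:146,146,149 211:255,255,255 214:255,255,255 217:255,255,255 220:255,255,255 223:255,255,255 226:255,255,255 229:255,255,255 232:255,255,255 235:71,48,36
305 160:119,120,127 163:123,122,132 166:123,124,131 169:124,125,131 172:122,124,130 175:124,123,132 178:144,145,153 181:115,116,123 184:116,117,124 187:112,113,120 190:133,133,138 193:150,151,154 196:150,151,157 199:150,150,155 202:152,151,156 205:143,140,143 208:75,51
[... 1438 characters left out ...]
7 184:138,144,148 187:138,144,149 190:137,143,147 193:69,71,74 196:122,121,126 199:254,254,255 202:255,255,255 205:182,182,186 208:146,146,149 211:255,255,255 214:255,255,255 217:255,255,255 220:255,255,255 223:255,255,255 226:255,255,255 229:255,255,255 232:197,162,150 235:72,51,39
356 160:123,128,129 163:144,150,151 166:142,149,150 169:141,148,150 172:138,147,150 175:140,146,149 178:140,146,150 181:140,146,148 184:142,148,151 187:141,147,151 190:141,147,150 193:141,147,150 196:123,122,127 199:255,255,255 202:254,253,254 205:254,254,255 208:255,254,255 211:255,255,255 214:255,255,255 217:255,255,255 220:255,255,255 223:255,255,255 226:255,255,255 229:255,255,255 232:245,244,248 235:72,51,39
```

```bash
python3 - <<'E'
from h import *
s,f,sc=pickle.load(open("w6.pkl","rb"));c=f["color"].astype(int);g=wristf(f,s)
e=lambda u,a,b,ch=0,th=200:next(v for v in range(a,b) if c[v,u,ch]>th)
bl=[(u,e(u,208,215)-.5) for u in(280,285,344,347)];print(bl)
tip=[(u,next(v for v in range(200,212) if c[v,u,2]<90)-.5) for u in(305,312,320,330)];print(tip)
row=c[214];print("tip cols",[u for u in range(285,345) if row[u,2]<60][0::40],[u for u in range(285,345) if row[u,2]<60][-1])
for p in bl:print("blk",atz(g,p,92).round(1))
for z in(102,107,112.6):
    for p in(tip[0],tip[-1]):print("tip",z,atz(g,p,z).round(1))
for v,u in((190,305),(189,286),(191,345)):print("cheek",atz(g,(u,v),88).round(1))
E
```

```text
[(280, 209.5), (285, 209.5), (344, 209.5), (347, 209.5)]
[(305, 205.5), (312, 206.5), (320, 206.5), (330, 205.5)]
tip cols [299, 339] 343
blk [536.7 187.   92. ]
blk [536.5 183.   92. ]
blk [533.6 134.9  92. ]
blk [533.5 132.5  92. ]
tip 102 [542.3 165.8 102. ]
tip 102 [541.1 146.3 102. ]
tip 107 [543.9 165.4 107. ]
tip 107 [542.8 146.3 107. ]
tip 112.6 [545.8 165.1 112.6]
tip 112.6 [544.7 146.4 112.6]
cheek [550.9 165.7  88. ]
cheek [552.6 181.1  88. ]
cheek [548.1 133.3  88. ]
```

Relative to the block face, the tip's flat side is about 1 to 2 mm clear, and the cheek edge about 5 mm. I'll nudge +1 mm in x and +5 mm in y, then descend.

Request:
play_rows(
  dp=[
    [0.02,-0.13,0],
    [0.02,-0.13,0],
    [0.02,-0.13,0.3],
    [0.02,-0.13,0.6],
    [0.02,-0.13,0.6],
  ],
  rot=[
    [0,0,0],
    [0,0,0],
    [0,0,0],
    [0,0,0],
    [0,0,0],
  ],
)

```text
clock: 7.1
eef_pos: [550.3, 158.4, 158.3]
tcp_rot: [3.14, 0.004, -0.057]
contact_force: [-0.9, -0.3, -1.2]
opening: 0.477
grasp_force: 41.0
```

Request:
play_rows(
  dp=[
    [0,0,0.1],
    [0,0,0.2],
    [0,0,0.3],
    [0,0,0.3],
    [0,0,0.3],
  ],
  rot=[
    [0,0,0],
    [0,0,0],
    [0,0,0],
    [0,0,0],
    [0,0,0],
  ],
)

```text
clock: 7.52
eef_pos: [552.1, 158.8, 149.2]
tcp_rot: [3.141, 0.0, -0.057]
contact_force: [0.6, -0.7, -0.1]
opening: 0.481
grasp_force: 41.0
```

Request:
play_rows(
  dp=[
    [0,0,0.1],
    [0,0,0.2],
    [0,0,0.3],
    [0,0,0.3],
    [0,0,0.3],
  ],
  rot=[
    [0,0,0],
    [0,0,0],
    [0,0,0],
    [0,0,0],
    [0,0,0],
  ],
)

```text
clock: 7.93
eef_pos: [551.8, 158.7, 137.0]
tcp_rot: [3.141, 0.001, -0.057]
contact_force: [-0.5, -0.2, -0.8]
opening: 0.482
grasp_force: 41.0
```

Request:
play_rows(
  dp=[
    [0,0,0.05],
    [0,0,0.1],
    [0,0,0.1],
    [0,0,0.1],
  ],
  rot=[
    [0,0,0],
    [0,0,0],
    [0,0,0],
    [0,0,0],
  ],
)

```text
clock: 8.27
eef_pos: [551.6, 158.7, 133.0]
tcp_rot: [3.141, 0.001, -0.058]
contact_force: [-2.9, 1.1, -0.2]
opening: 0.485
grasp_force: 41.0
```

Request:
play_rows(
  dp=[
    [0,0,0.05],
    [0,0,0.1],
    [0,0,0.1],
    [0,0,0.1],
  ],
  rot=[
    [0,0,0],
    [0,0,0],
    [0,0,0],
    [0,0,0],
  ],
)

```text
clock: 8.6
eef_pos: [551.7, 158.8, 129.0]
tcp_rot: [3.141, 0.001, -0.057]
contact_force: [-2.9, 0.2, -0.5]
opening: 0.481
grasp_force: 41.0
```

Request:
play_rows(
  dp=[
    [-0.02,0,0.05],
    [-0.03,0,0.1],
    [-0.03,0,0.1],
    [-0.03,0,0.1],
  ],
  rot=[
    [0,0,0],
    [0,0,0],
    [0,0,0],
    [0,0,0],
  ],
)

```text
clock: 8.93
eef_pos: [550.9, 158.9, 125.2]
tcp_rot: [3.142, 0.0, -0.057]
contact_force: [-3.5, -0.0, -0.4]
opening: 0.479
grasp_force: 41.0
```

Request:
play_rows(
  dp=[
    [-0.01,0,0.05],
    [-0.02,0,0.1],
    [-0.02,0,0.1],
    [-0.02,0,0.1],
  ],
  rot=[
    [0,0,0],
    [0,0,0],
    [0,0,0],
    [0,0,0],
  ],
)

```text
clock: 9.27
eef_pos: [550.1, 158.9, 121.1]
tcp_rot: [3.141, 0.0, -0.057]
contact_force: [-2.9, 0.8, -0.3]
opening: 0.481
grasp_force: 41.0
```

Request:
play_rows(
  dp=[
    [0,0,0.03],
    [-0.01,0,0.06],
    [-0.01,0,0.06],
    [-0.01,0,0.06],
  ],
  rot=[
    [0,0,0],
    [0,0,0],
    [0,0,0],
    [0,0,0],
  ],
)

```text
clock: 9.6
eef_pos: [549.7, 159.0, 119.0]
tcp_rot: [-3.141, 0.0, -0.058]
contact_force: [-3.9, 0.2, 0.9]
opening: 0.479
grasp_force: 41.3
```

Request:
play_rows(
  dp=[
    [0,0,0.03],
    [0,0,0.06],
    [0,0,0.06],
    [0,0,0.06],
  ],
  rot=[
    [0,0,0],
    [0,0,0],
    [0,0,0],
    [0,0,0],
  ],
)

```text
clock: 9.93
eef_pos: [549.4, 159.0, 116.5]
tcp_rot: [3.142, 0.001, -0.058]
contact_force: [-5.5, -0.8, 2.6]
opening: 0.481
grasp_force: 41.4
```

Force builds on z; a little more.

Request:
play_rows(
  dp=[
    [0,0,0.03],
    [-0.01,0,0.05],
    [-0.01,0,0.05],
    [-0.01,0,0.05],
  ],
  rot=[
    [0,0,0],
    [0,0,0],
    [0,0,0],
    [0,0,0],
  ],
)

```text
clock: 10.27
eef_pos: [549.0, 159.0, 114.6]
tcp_rot: [3.142, 0.001, -0.057]
contact_force: [-5.1, 0.2, 2.8]
opening: 0.486
grasp_force: 41.6
```

Request:
play_rows(
  dp=[
    [0,0,0.03],
    [-0.01,0,0.05],
    [-0.01,0,0.05],
    [-0.01,0,0.05],
  ],
  rot=[
    [0,0,0],
    [0,0,0],
    [0,0,0],
    [0,0,0],
  ],
)

```text
clock: 10.6
eef_pos: [548.6, 159.1, 113.3]
tcp_rot: [-3.141, 0.0, -0.058]
contact_force: [-8.8, 0.1, 11.4]
opening: 0.481
grasp_force: 42.5
```

Pressed to 11 N, so the wedge is well started. I'll release it and retreat upwards.

Request:
play_rows(
  dp=[
    [0,0,0],
    [0,0,0],
    [0,0,0],
    [0,0,0],
    [0,0,0],
  ],
  rot=[
    [0,0,0],
    [0,0,0],
    [0,0,0],
    [0,0,0],
    [0,0,0],
  ],
  fingers=1,
)

```text
clock: 11.02
eef_pos: [549.3, 159.0, 112.5]
tcp_rot: [-3.142, -0.001, -0.057]
contact_force: [-0.1, 0.4, -0.9]
opening: 1.0
grasp_force: 0.0
```

Request:
play_rows(
  dp=[
    [0,0,-0.4],
    [0,0,-1.2],
    [0,0,-2.1],
    [0,0,-3.1],
    [0,0,-3.8],
  ],
  rot=[
    [0,0,0],
    [0,0,0],
    [0,0,0],
    [0,0,0],
    [0,0,0],
  ],
)

```text
clock: 11.43
eef_pos: [549.8, 159.2, 268.0]
tcp_rot: [-3.141, -0.003, -0.057]
contact_force: [1.0, 0.0, 0.6]
opening: 1.001
grasp_force: 0.0
```

```bash
python3 - <<'E'
from h import *
s=telemetry.sense();f=optics.grab_frame("wrist");sc=optics.grab_frame("scene");t=optics.grab_frame("top");pickle.dump((s,f,sc,t),open("w7.pkl","wb"));print(s["eef_pos"],s["tcp_rot"])
cv2.imwrite("pics/w7.png",f["color"][:,:,::-1])
g=wristf(f,s);print("head pred",proj(g,[[549-1+dx,159+dy,160] for dx in(-14,14) for dy in(21,-21)]).round(1))
c=f["color"].astype(int);m=((c[...,0]-c[...,2]>25)&(c[...,0]<190)&(c[...,1]<115)).astype(np.uint8)
n,l,st,ce=cv2.connectedComponentsWithStats(m[60:320,200:450]);
for i in range(1,n):
    if st[i,4]>400:print(st[i]+[200,60,0,0,0],(ce[i]+[200,60]).round(1))
s,f=pickle.load(open("w1.pkl","rb"));g=wristf(f,s)
for p in((285,62),(535,35)):print("pink",atz(g,(p[0]/1.25,p[1]/1.25),130).round(0))
E
```

```text
[549.8107384  159.18909915 267.97985927] [-3.14071244e+00 -2.85119964e-03 -5.74622189e-02]
head pred [[298.  205.8]
 [347.  203.2]
 [295.4 174. ]
 [345.8 171.2]]
[ 209   60   57  186 3501] [245.6 156.3]
[ 297  170   49   37 1711] [321.1 187.6]
pink [617. -99. 130.]
pink [ 628. -267.  130.]
```

The wedge stands by itself, with its head blob centred at (321,188) as predicted. Now to the brass bar.

Request:
play_rows(
  dp=[
    [0.2,0.6,0],
    [0.5,1.5,0],
    [0.7,2.4,0],
    [0.8,2.8,0],
    [0.8,2.8,0],
  ],
  rot=[
    [0,0,0],
    [0,0,0],
    [0,0,0],
    [0,0,0],
    [0,0,0],
  ],
)

```text
clock: 12.0
eef_pos: [574.2, 42.0, 262.7]
tcp_rot: [3.14, 0.002, -0.06]
contact_force: [-0.4, -0.7, 0.6]
opening: 1.002
grasp_force: 0.0
```

Request:
play_rows(
  dp=[
    [0.2,0.9,0],
    [0.5,1.8,0],
    [0.7,2.6,0],
    [0.8,2.8,0],
    [0.8,2.8,0],
  ],
  rot=[
    [0,0,0],
    [0,0,0],
    [0,0,0],
    [0,0,0],
    [0,0,0],
  ],
)

```text
clock: 12.42
eef_pos: [599.9, -69.6, 263.1]
tcp_rot: [-3.142, 0.002, -0.06]
contact_force: [-0.3, 0.4, -1.1]
opening: 0.999
grasp_force: 0.0
```

Request:
play_rows(
  dp=[
    [0.2,0.9,0],
    [0.5,1.8,0],
    [0.7,2.6,0],
    [0.8,2.8,0],
    [0.8,2.8,0],
    [0.8,2.8,0],
  ],
  rot=[
    [0,0,0],
    [0,0,0],
    [0,0,0],
    [0,0,0],
    [0,0,0],
    [0,0,0],
  ],
)

```text
validation failed for argument at $...
```

```bash
cat > bar.py <<'E'
from h import *
s=telemetry.sense();f=optics.grab_frame("wrist");pickle.dump((s,f),open("w8.pkl","wb"));print(s["eef_pos"],s["tcp_rot"])
g=wristf(f,s)
print("bar pred",proj(g,[[627,-182,130]]).round(1))
h=cv2.cvtColor(f["color"],cv2.COLOR_RGB2HSV);m=((h[...,0]>17)&(h[...,0]<32)&(h[...,1]>140)&(h[...,2]>60)).astype(np.uint8)
n,l,st,ce=cv2.connectedComponentsWithStats(m)
for i in range(1,n):
    if st[i,4]>150:
        print(st[i],ce[i].round(1))
        v=f["color"][l==i].astype(int).sum(1);print(np.percentile(v,[10,50,90]))
E
python3 bar.py
```

```text
[599.93077798 -69.57190501 263.1133782 ] [-3.14150142e+00  1.69569490e-03 -5.99931878e-02]
bar pred [[444.9 142.3]]
```

Request:
play_rows(
  dp=[
    [0.2,0.9,0],
    [0.5,1.8,0],
    [0.8,2.6,0],
    [0.8,2.8,0],
    [0.8,2.8,0],
  ],
  rot=[
    [0,0,0],
    [0,0,0],
    [0,0,0],
    [0,0,0],
    [0,0,0],
  ],
)

```text
clock: 12.88
eef_pos: [625.4, -182.0, 263.7]
tcp_rot: [-3.141, 0.001, -0.059]
contact_force: [-0.1, 0.9, -0.1]
opening: 0.999
grasp_force: 0.0
```

```bash
python3 bar.py; python3 - <<'E'
from h import *
s,f=pickle.load(open("w8.pkl","rb"));g=wristf(f,s);p=proj(g,[[627,-182,130]])[0].astype(int);print(p)
c=f["color"]
print("row",[(u,tuple(map(int,c[p[1],u]))) for u in range(p[0]-28,p[0]+29,4)])
print("col",[(v,tuple(map(int,c[v,p[0]]))) for v in range(p[1]-32,p[1]+33,4)])
E
```

```text
[ 625.35536137 -181.98396011  263.66077304] [-3.14109644e+00  1.25457084e-03 -5.86016154e-02]
bar pred [[321. 177.]]
[321 177]
row [(293, (254, 241, 188)), (297, (254, 241, 187)), (301, (254, 241, 188)), (305, (254, 242, 188)), (309, (253, 228, 133)), (313, (252, 226, 130)), (317, (253, 227, 132)), (321, (253, 231, 136)), (325, (254, 233, 137)), (329, (254, 235, 140)), (333, (255, 247, 160)), (337, (254, 242, 189)), (341, (254, 242, 189)), (345, (254, 242, 190)), (349, (254, 243, 189))]
col [(145, (252, 233, 176)), (149, (128, 100, 58)), (153, (131, 102, 61)), (157, (130, 103, 60)), (161, (131, 102, 59)), (165, (247, 201, 113)), (169, (253, 229, 134)), (173, (252, 227, 132)), (177, (253, 231, 136)), (181, (253, 229, 134)), (185, (253, 230, 134)), (189, (255, 237, 138)), (193, (126, 106, 78)), (197, (133, 109, 82)), (201, (129, 107, 80)), (205, (255, 243, 186)), (209, (253, 238, 184))]
```

The bar top disc is at rows 164–191 and columns 306–335, so its axis is at (627,-182). Descending onto it.

Request:
play_rows(
  dp=[
    [0.04,0,0.8],
    [0.04,0,1.6],
    [0.04,0,2.4],
    [0.04,0,2.8],
    [0.04,0,2.8],
  ],
  rot=[
    [0,0,0],
    [0,0,0],
    [0,0,0],
    [0,0,0],
    [0,0,0],
  ],
  fingers=0.8,
)

```text
clock: 13.35
eef_pos: [624.0, -178.3, 148.2]
tcp_rot: [-3.139, 0.007, -0.056]
contact_force: [-0.3, -0.1, -0.4]
opening: 0.8
grasp_force: 0.0
```

Request:
play_rows(
  dp=[
    [0,0,0.5],
    [0,0,1],
    [0,0,1.5],
    [0,0,2.1],
    [0,0,2.1],
  ],
  rot=[
    [0,0,0],
    [0,0,0],
    [0,0,0],
    [0,0,0],
    [0,0,0],
  ],
)

```text
clock: 13.77
eef_pos: [625.0, -179.5, 66.0]
tcp_rot: [-3.14, 0.005, -0.056]
contact_force: [-2.4, 0.2, -0.9]
opening: 0.799
grasp_force: 0.0
```

Request:
play_rows(
  dp=[
    [0,0,0],
    [0,0,0],
  ],
  rot=[
    [0,0,0],
    [0,0,0],
  ],
)

```text
clock: 13.93
eef_pos: [628.3, -181.4, 70.6]
tcp_rot: [3.141, -0.002, -0.057]
contact_force: [-0.3, 0.0, 0.6]
opening: 0.803
grasp_force: 0.0
```

Request:
play_rows(
  dp=[
    [-0.03,0,0.15],
    [-0.03,0,0.28],
    [-0.03,0,0.28],
  ],
  rot=[
    [0,0,0],
    [0,0,0],
    [0,0,0],
  ],
)

```text
clock: 14.18
eef_pos: [625.6, -181.8, 57.2]
tcp_rot: [-3.141, 0.0, -0.057]
contact_force: [-0.9, 0.1, -0.4]
opening: 0.802
grasp_force: 0.0
```

Request:
play_rows(
  dp=[
    [0,0,0],
    [0,0,0],
    [0,0,0],
    [0,0,0],
    [0,0,0],
  ],
  rot=[
    [0,0,0],
    [0,0,0],
    [0,0,0],
    [0,0,0],
    [0,0,0],
  ],
  fingers=0,
  grip_force=100,
)

```text
clock: 14.6
eef_pos: [626.2, -182.0, 57.9]
tcp_rot: [-3.142, -0.001, -0.058]
contact_force: [-0.2, 0.3, 3.4]
opening: 0.268
grasp_force: 97.6
```

Request:
play_rows(
  dp=[
    [0,0,0],
    [0,0,0],
  ],
  rot=[
    [0,0,0],
    [0,0,0],
  ],
)

```text
clock: 14.77
eef_pos: [626.2, -182.0, 57.9]
tcp_rot: [3.142, -0.001, -0.057]
contact_force: [-0.5, 1.9, 5.2]
opening: 0.267
grasp_force: 97.6
```

Request:
play_rows(
  dp=[
    [0,0,-0.4],
    [0,0,-1],
    [0,0,-1.8],
    [0,0,-2.4],
    [0,0,-2.5],
  ],
  rot=[
    [0,0,0],
    [0,0,0],
    [0,0,0],
    [0,0,0],
    [0,0,0],
  ],
)

```text
clock: 15.18
eef_pos: [627.9, -182.6, 161.1]
tcp_rot: [3.14, -0.005, -0.057]
contact_force: [0.9, -0.1, -4.5]
opening: 0.266
grasp_force: 98.3
```

Request:
play_rows(
  dp=[
    [0,0,-0.6],
    [0,0,-1.3],
    [0,0,-2],
    [0,0,-2.4],
    [0,0,-2.4],
  ],
  rot=[
    [0,0,0],
    [0,0,0],
    [0,0,0],
    [0,0,0],
    [0,0,0],
  ],
)

```text
clock: 15.6
eef_pos: [627.3, -182.4, 255.6]
tcp_rot: [3.141, -0.004, -0.058]
contact_force: [-0.2, -0.0, -4.2]
opening: 0.269
grasp_force: 98.4
```

Request:
play_rows(
  dp=[
    [-0.2,-0.6,0],
    [-0.4,-1.4,0],
    [-0.6,-2.2,0],
    [-0.8,-2.8,0],
    [-0.8,-2.8,0],
  ],
  rot=[
    [0,0,0],
    [0,0,0],
    [0,0,0],
    [0,0,0],
    [0,0,0],
  ],
)

```text
clock: 16.02
eef_pos: [597.6, -63.9, 250.1]
tcp_rot: [-3.139, 0.005, -0.055]
contact_force: [0.1, -0.3, -5.1]
opening: 0.27
grasp_force: 99.3
```

Request:
play_rows(
  dp=[
    [-0.2,-0.7,0],
    [-0.4,-1.5,0],
    [-0.6,-2.2,0],
    [-0.8,-2.8,0],
    [-0.8,-2.8,0],
  ],
  rot=[
    [0,0,0],
    [0,0,0],
    [0,0,0],
    [0,0,0],
    [0,0,0],
  ],
)

```text
clock: 16.43
eef_pos: [572.5, 49.0, 250.5]
tcp_rot: [-3.14, 0.005, -0.055]
contact_force: [0.2, 0.2, -6.1]
opening: 0.269
grasp_force: 100.1
```

Request:
play_rows(
  dp=[
    [-0.2,-0.7,0],
    [-0.4,-1.5,0],
    [-0.6,-2.2,0],
    [-0.8,-2.8,0],
    [-0.8,-2.8,0],
  ],
  rot=[
    [0,0,0],
    [0,0,0],
    [0,0,0],
    [0,0,0],
    [0,0,0],
  ],
)

```text
clock: 16.85
eef_pos: [547.4, 162.2, 250.9]
tcp_rot: [-3.141, 0.004, -0.055]
contact_force: [0.5, -0.4, -5.1]
opening: 0.268
grasp_force: 100.7
```

Request:
play_rows(
  dp=[
    [0,0,0],
    [0,0,0],
    [0,0,0],
  ],
  rot=[
    [0,0,0],
    [0,0,0],
    [0,0,0],
  ],
)

```text
clock: 17.1
eef_pos: [549.2, 157.8, 252.3]
tcp_rot: [3.141, 0.001, -0.058]
contact_force: [0.3, 0.1, -4.5]
opening: 0.271
grasp_force: 100.7
```

Request:
play_rows(
  dp=[
    [-0.03,-0.03,0.2],
    [-0.03,-0.03,0.5],
    [-0.03,-0.03,0.65],
    [-0.03,-0.03,0.65],
    [-0.03,-0.03,0.65],
  ],
  rot=[
    [0,0,0],
    [0,0,0],
    [0,0,0],
    [0,0,0],
    [0,0,0],
  ],
)

```text
clock: 17.52
eef_pos: [547.7, 159.9, 226.5]
tcp_rot: [3.141, 0.002, -0.058]
contact_force: [-0.3, -0.0, -4.5]
opening: 0.268
grasp_force: 100.9
```

Request:
play_rows(
  dp=[
    [0,0,0.05],
    [0,0,0.05],
    [0,0,0.05],
    [0,0,0.05],
  ],
  rot=[
    [0,0,0],
    [0,0,0],
    [0,0,0],
    [0,0,0],
  ],
)

```text
clock: 17.85
eef_pos: [548.4, 160.3, 225.7]
tcp_rot: [-3.141, -0.001, -0.057]
contact_force: [0.2, 0.1, -4.4]
opening: 0.269
grasp_force: 100.9
```

Request:
play_rows(
  dp=[
    [0,0,0.05],
    [0,0,0.05],
    [0,0,0.05],
    [0,0,0.05],
  ],
  rot=[
    [0,0,0],
    [0,0,0],
    [0,0,0],
    [0,0,0],
  ],
)

```text
clock: 18.18
eef_pos: [548.2, 160.3, 223.4]
tcp_rot: [-3.142, 0.0, -0.057]
contact_force: [-1.0, 0.5, -5.3]
opening: 0.266
grasp_force: 100.9
```

```bash
python3 - <<'E'
from h import *
s=telemetry.sense();f=optics.grab_frame("wrist");pickle.dump((s,f),open("w9.pkl","wb"));print(s["eef_pos"],s["contact_force"])
o=np.zeros((500,800,3),np.uint8);sc=optics.grab_frame("scene")
o[:,:400]=cv2.resize(f["color"][80:330,220:420],(400,500));o[:,400:]=cv2.resize(sc["color"][125:275,400:520],(400,500),interpolation=2)
cv2.imwrite("pics/w9.png",o[:,:,::-1])
E
```

```text
[548.19277773 160.275192   223.39838352] [-1.02732021  0.50058336 -5.30823887]
```

View pics/w9.png

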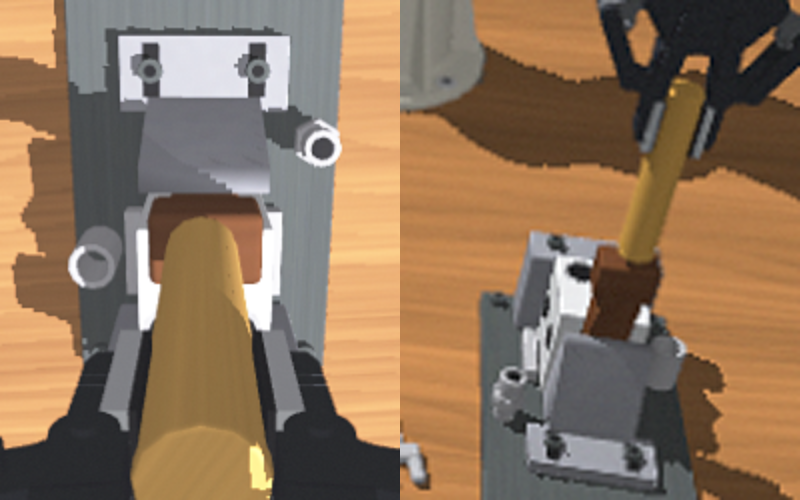

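The picture shows the bar's foot on the middle of the wedge head, at crop (203,225), with the wedge upright in the gap. Pressing in small steps.

Request:
play_rows(
  dp=[
    [0,0,0.05],
    [0,0,0.08],
    [0,0,0.08],
    [0,0,0.08],
  ],
  rot=[
    [0,0,0],
    [0,0,0],
    [0,0,0],
    [0,0,0],
  ],
)

```text
clock: 18.62
eef_pos: [548.1, 160.2, 220.0]
tcp_rot: [3.141, 0.0, -0.057]
contact_force: [0.1, 0.3, -5.0]
opening: 0.268
grasp_force: 100.9
```

Request:
play_rows(
  dp=[
    [0,0,0.03],
    [0,0,0.03],
    [0,0,0.03],
  ],
  rot=[
    [0,0,0],
    [0,0,0],
    [0,0,0],
  ],
)

```text
clock: 18.87
eef_pos: [548.2, 160.3, 218.9]
tcp_rot: [3.142, 0.0, -0.057]
contact_force: [-0.5, -0.2, -4.4]
opening: 0.268
grasp_force: 100.9
```

Request:
play_rows(
  dp=[
    [0,0,0.03],
    [0,0,0.03],
    [0,0,0.03],
  ],
  rot=[
    [0,0,0],
    [0,0,0],
    [0,0,0],
  ],
)

```text
clock: 19.12
eef_pos: [548.2, 160.2, 217.7]
tcp_rot: [3.142, 0.0, -0.057]
contact_force: [0.3, -0.3, -5.4]
opening: 0.269
grasp_force: 100.9
```

Request:
play_rows(
  dp=[
    [0,0,0.03],
    [0,0,0.03],
    [0,0,0.03],
  ],
  rot=[
    [0,0,0],
    [0,0,0],
    [0,0,0],
  ],
)

```text
clock: 19.37
eef_pos: [548.1, 160.2, 216.5]
tcp_rot: [3.142, 0.0, -0.057]
contact_force: [-0.5, -0.8, -5.6]
opening: 0.271
grasp_force: 100.9
```

Request:
play_rows(
  dp=[
    [0,0,0.02],
    [0,0,0.02],
    [0,0,0.02],
  ],
  rot=[
    [0,0,0],
    [0,0,0],
    [0,0,0],
  ],
)

```text
clock: 19.62
eef_pos: [548.5, 160.3, 216.2]
tcp_rot: [-3.141, -0.001, -0.057]
contact_force: [-0.9, 0.7, -0.7]
opening: 0.27
grasp_force: 101.5
```

Request:
play_rows(
  dp=[
    [0,0,0.02],
    [0,0,0.02],
    [0,0,0.02],
  ],
  rot=[
    [0,0,0],
    [0,0,0],
    [0,0,0],
  ],
)

```text
clock: 19.87
eef_pos: [548.7, 160.4, 216.1]
tcp_rot: [-3.141, -0.001, -0.057]
contact_force: [-2.0, -0.3, 5.9]
opening: 0.272
grasp_force: 102.2
```

Request:
play_rows(
  dp=[
    [0,0,0.015],
    [0,0,0.015],
    [0,0,0.015],
  ],
  rot=[
    [0,0,0],
    [0,0,0],
    [0,0,0],
  ],
)

```text
clock: 20.12
eef_pos: [548.9, 160.4, 216.1]
tcp_rot: [-3.141, -0.002, -0.057]
contact_force: [-2.7, -0.3, 10.1]
opening: 0.272
grasp_force: 102.6
```

Request:
play_rows(
  dp=[
    [0,0,0.01],
    [0,0,0.01],
    [0,0,0.01],
  ],
  rot=[
    [0,0,0],
    [0,0,0],
    [0,0,0],
  ],
)

```text
clock: 20.37
eef_pos: [549.0, 160.4, 216.1]
tcp_rot: [-3.141, -0.002, -0.057]
contact_force: [-4.0, -2.0, 12.3]
opening: 0.268
grasp_force: 102.8
```

Request:
play_rows(
  dp=[
    [0,0,0.01],
    [0,0,0.01],
    [0,0,0.01],
  ],
  rot=[
    [0,0,0],
    [0,0,0],
    [0,0,0],
  ],
)

```text
clock: 20.62
eef_pos: [549.1, 160.4, 216.0]
tcp_rot: [-3.141, -0.003, -0.057]
contact_force: [-4.9, -1.5, 15.6]
opening: 0.268
grasp_force: 103.1
```

Request:
play_rows(
  dp=[
    [0,0,0.005],
    [0,0,0.005],
    [0,0,0.005],
  ],
  rot=[
    [0,0,0],
    [0,0,0],
    [0,0,0],
  ],
)

```text
clock: 20.87
eef_pos: [549.2, 160.5, 216.0]
tcp_rot: [-3.141, -0.003, -0.057]
contact_force: [-5.6, -1.9, 17.1]
opening: 0.268
grasp_force: 103.2
```

Request:
play_rows(
  dp=[
    [0,0,0.01],
    [0,0,0.01],
    [0,0,0.01],
  ],
  rot=[
    [0,0,0],
    [0,0,0],
    [0,0,0],
  ],
)

```text
clock: 21.12
eef_pos: [549.3, 160.5, 216.0]
tcp_rot: [-3.141, -0.003, -0.057]
contact_force: [-5.1, -1.1, 18.9]
opening: 0.277
grasp_force: 103.5
```

```bash
python3 - <<'E'
from h import *
s=telemetry.sense();print(s["eef_pos"],s["contact_force"],s["wrist_torque"])
f=optics.grab_frame("wrist")
s0,f0=pickle.load(open("w9.pkl","rb"));S7=pickle.load(open("w7.pkl","rb"));s7,f7=S7[0],S7[1]
# block edges vs plate: near (fence-side) edge can't be seen; compare head blob & block far corner in w6/w9/now
for n,(ss,ff) in {"w9":(s0,f0),"now":(s,f)}.items():
    c=ff["color"].astype(int);g=wristf(ff,ss)
    P=proj(g,[[536.7,187,92],[533.6,134.9,92]]).astype(int)
    for p in P:
        u=p[0];v=[v for v in range(p[1]-14,p[1]+14) if c[v,u].min()>235]
        print(n,p,"first white row",v[:1], atz(g,(u,v[0]-.5),92).round(1) if v else "")
E
```

```text
[549.29966557 160.51215525 215.98599579] [-5.07296842 -1.11878775 18.86139403] [-0.4698239   1.2649682  -0.03057052]
w9 [292 193] first white row [195] [535.6 187.8  92. ]
w9 [349 193] first white row [] 
now [292 197] first white row [199] [535.6 187.6  92. ]
now [350 197] first white row []
```

Request:
play_rows(
  dp=[
    [0,0,0.01],
    [0,0,0.015],
    [0,0,0.015],
  ],
  rot=[
    [0,0,0],
    [0,0,0],
    [0,0,0],
  ],
)

```text
clock: 21.42
eef_pos: [549.5, 160.6, 216.0]
tcp_rot: [-3.14, -0.004, -0.057]
contact_force: [-5.6, -2.1, 23.1]
opening: 0.271
grasp_force: 103.9
```

Request:
play_rows(
  dp=[
    [0,0,0.005],
    [0,0,0.005],
    [0,0,0.005],
  ],
  rot=[
    [0,0,0],
    [0,0,0],
    [0,0,0],
  ],
)

```text
clock: 21.67
eef_pos: [549.5, 160.6, 215.9]
tcp_rot: [-3.14, -0.004, -0.057]
contact_force: [-6.6, -2.5, 24.0]
opening: 0.272
grasp_force: 104.0
```

The push is about 28 N with practically no further sinking, and the block edge has moved about 1.1 mm onto the fence. It is locked, so I'll lift the bar off and carry it back.

Request:
play_rows(
  dp=[
    [0,0,-0.1],
    [0,0,-0.4],
    [0,0,-0.8],
    [0,0,-1],
    [0,0,-1],
  ],
  rot=[
    [0,0,0],
    [0,0,0],
    [0,0,0],
    [0,0,0],
    [0,0,0],
  ],
)

```text
clock: 22.08
eef_pos: [549.4, 160.6, 254.2]
tcp_rot: [-3.14, -0.003, -0.057]
contact_force: [0.4, 0.5, -4.3]
opening: 0.273
grasp_force: 101.0
```

```bash
python3 - <<'E'
from h import *
s=telemetry.sense();f=optics.grab_frame("wrist");print(s["eef_pos"],s["contact_force"])
g=wristf(f,s);c=f["color"].astype(int);P=proj(g,[[536.7,187,92]]).astype(int)[0]
v=[v for v in range(P[1]-14,P[1]+14) if c[v,P[0]].min()>235];print(atz(g,(P[0],v[0]-.5),92).round(1))
m=((c[...,0]-c[...,2]>25)&(c[...,0]<190)&(c[...,1]<100)).astype(np.uint8)
n,l,st,ce=cv2.connectedComponentsWithStats(m[130:260,270:380])
for i in range(1,n):
    if st[i,4]>200:print(st[i]+[270,130,0,0,0])
print("pred head top corners",proj(g,[[548.3+dx,159+dy,158.2] for dx in(-14,14) for dy in(21,-21)]).round(1))
E
```

```text
[549.36153251 160.60821045 254.20676212] [ 0.3771728   0.53506356 -4.26574295]
[535.4 187.8  92. ]
[298 172  50  38 489]
pred head top corners [[298.8 209.5]
 [349.8 206.7]
 [296.1 176.4]
 [348.6 173.5]]
```

Request:
play_rows(
  dp=[
    [0.2,0.6,0],
    [0.4,1.4,0],
    [0.6,2.2,0],
    [0.8,2.8,0],
    [0.8,2.8,0],
  ],
  rot=[
    [0,0,0],
    [0,0,0],
    [0,0,0],
    [0,0,0],
    [0,0,0],
  ],
)

```text
clock: 22.55
eef_pos: [574.1, 42.4, 251.0]
tcp_rot: [3.139, 0.001, -0.06]
contact_force: [0.2, 0.8, -4.3]
opening: 0.269
grasp_force: 100.9
```

Request:
play_rows(
  dp=[
    [0.2,0.7,0],
    [0.4,1.5,0],
    [0.6,2.2,0],
    [0.8,2.8,0],
    [0.8,2.8,0],
  ],
  rot=[
    [0,0,0],
    [0,0,0],
    [0,0,0],
    [0,0,0],
    [0,0,0],
  ],
)

```text
clock: 22.97
eef_pos: [599.8, -71.0, 251.0]
tcp_rot: [3.14, 0.0, -0.06]
contact_force: [0.6, 0.1, -5.1]
opening: 0.268
grasp_force: 101.1
```

Request:
play_rows(
  dp=[
    [0.2,0.7,0],
    [0.4,1.5,0],
    [0.6,2.2,0],
    [0.8,2.8,0],
    [0.8,2.8,0],
  ],
  rot=[
    [0,0,0],
    [0,0,0],
    [0,0,0],
    [0,0,0],
    [0,0,0],
  ],
)

```text
clock: 23.38
eef_pos: [625.3, -184.5, 250.9]
tcp_rot: [3.14, 0.0, -0.06]
contact_force: [0.0, 0.7, -5.2]
opening: 0.264
grasp_force: 101.2
```

Request:
play_rows(
  dp=[
    [0,0,0],
    [0,0,0],
    [0,0,0],
    [0,0,0],
  ],
  rot=[
    [0,0,0],
    [0,0,0],
    [0,0,0],
    [0,0,0],
  ],
)

```text
clock: 23.72
eef_pos: [624.5, -179.5, 252.0]
tcp_rot: [-3.141, 0.001, -0.056]
contact_force: [-0.4, -0.9, -5.7]
opening: 0.266
grasp_force: 101.2
```

Request:
play_rows(
  dp=[
    [0.046,0.06,0.6],
    [0.046,0.06,1.4],
    [0.046,0.06,2.2],
    [0.046,0.06,3],
    [0.046,0.06,3.2],
  ],
  rot=[
    [0,0,0],
    [0,0,0],
    [0,0,0],
    [0,0,0],
    [0,0,0],
  ],
)

```text
clock: 24.13
eef_pos: [623.2, -181.3, 119.1]
tcp_rot: [-3.14, 0.007, -0.057]
contact_force: [-1.2, 1.4, -5.4]
opening: 0.275
grasp_force: 101.3
```

Request:
play_rows(
  dp=[
    [0,0,0],
    [0,0,0],
    [0,0,0],
  ],
  rot=[
    [0,0,0],
    [0,0,0],
    [0,0,0],
  ],
)

```text
clock: 24.38
eef_pos: [628.2, -183.4, 126.7]
tcp_rot: [3.141, -0.004, -0.057]
contact_force: [0.5, -0.3, -5.4]
opening: 0.27
grasp_force: 101.3
```

```bash
python3 - <<'E'
from h import *
s=telemetry.sense();print(s["eef_pos"],s["tcp_rot"])
t=optics.grab_frame("scene")
# bar foot/hole check in scene: brass vs dark hole columns
print(proj(t,[[627,-182,62],[627,-182,50],[627+15.5,-182,50],[627,-197,50],[627,-167,50]]).round(1))
c=t["color"].astype(int);p=proj(t,[[627,-182,66]])[0].astype(int)
for dv in(-6,0,2,4,6,8,10):
    print(p[1]+dv,[(u,tuple(map(int,c[p[1]+dv,u]))) for u in range(p[0]-12,p[0]+13,3)])
E
```

```text
[ 628.19325104 -183.40648978  126.66342074] [ 3.140768   -0.00356572 -0.05707169]
[[316.1 240.7]
 [316.1 244.3]
 [315.1 249. ]
 [309.8 243.6]
 [322.3 245. ]]
233 [(304, (243, 211, 141)), (307, (224, 181, 121)), (310, (149, 117, 67)), (313, (126, 97, 48)), (316, (131, 100, 51)), (319, (124, 95, 47)), (322, (125, 103, 71)), (325, (124, 102, 70)), (328, (133, 108, 77))]
239 [(304, (240, 208, 142)), (307, (242, 211, 143)), (310, (236, 197, 131)), (313, (129, 100, 50)), (316, (130, 99, 48)), (319, (118, 89, 45)), (322, (248, 220, 150)), (325, (225, 184, 125)), (328, (230, 188, 126))]
241 [(304, (240, 208, 141)), (307, (238, 205, 137)), (310, (158, 129, 88)), (313, (132, 102, 55)), (316, (130, 100, 50)), (319, (134, 106, 64)), (322, (241, 210, 142)), (325, (241, 211, 143)), (328, (239, 208, 140))]
243 [(304, (242, 213, 143)), (307, (246, 216, 146)), (310, (122, 102, 69)), (313, (129, 106, 74)), (316, (131, 106, 72)), (319, (128, 104, 71)), (322, (210, 169, 115)), (325, (235, 199, 135)), (328, (232, 196, 133))]
245 [(304, (237, 205, 137)), (307, (236, 204, 137)), (310, (106, 88, 60)), (313, (130, 106, 72)), (316, (130, 107, 72)), (319, (126, 105, 71)), (322, (172, 140, 95)), (325, (186, 151, 103)), (328, (248, 218, 146))]
247 [(304, (211, 168, 115)), (307, (242, 212, 143)), (310, (194, 158, 106)), (313, (122, 100, 70)), (316, (126, 104, 71)), (319, (124, 104, 71)), (322, (133, 108, 74)), (325, (118, 97, 68)), (328, (113, 94, 65))]
249 [(304, (111, 90, 63)), (307, (204, 165, 110)), (310, (242, 210, 142)), (313, (222, 180, 122)), (316, (174, 142, 97)), (319, (143, 117, 81)), (322, (126, 102, 70)), (325, (126, 102, 70)), (328, (126, 103, 71))]
```

Request:
play_rows(
  dp=[
    [0,0,0],
    [0,0,0],
    [0,0,0],
  ],
  rot=[
    [0,0,0],
    [0,0,0],
    [0,0,0],
  ],
)

```text
clock: 24.68
eef_pos: [626.9, -183.4, 125.2]
tcp_rot: [3.141, -0.001, -0.058]
contact_force: [-0.3, 0.5, -5.8]
opening: 0.267
grasp_force: 101.3
```

Correct by -0.7 mm in x and +1.4 mm in y, then lower into the hole (foot now at 67).

Request:
play_rows(
  dp=[
    [-0.015,-0.035,0],
    [-0.015,-0.035,0.2],
    [-0.015,-0.035,0.4],
    [-0.015,-0.035,0.6],
    [-0.015,-0.035,0.6],
  ],
  rot=[
    [0,0,0],
    [0,0,0],
    [0,0,0],
    [0,0,0],
    [0,0,0],
  ],
)

```text
clock: 25.1
eef_pos: [624.3, -181.3, 97.5]
tcp_rot: [-3.141, 0.004, -0.057]
contact_force: [-1.3, 0.5, -5.1]
opening: 0.273
grasp_force: 101.3
```

Request:
play_rows(
  dp=[
    [0,0,0],
    [0,0,0],
  ],
  rot=[
    [0,0,0],
    [0,0,0],
  ],
)

```text
clock: 25.27
eef_pos: [625.9, -181.8, 99.9]
tcp_rot: [-3.142, 0.0, -0.057]
contact_force: [-0.1, 0.4, -5.1]
opening: 0.267
grasp_force: 101.3
```

In the hole without contact; continue down 41 mm in total.

Request:
play_rows(
  dp=[
    [0,0,0.2],
    [0,0,0.4],
    [0,0,0.6],
    [0,0,0.8],
    [0,0,0.9],
  ],
  rot=[
    [0,0,0],
    [0,0,0],
    [0,0,0],
    [0,0,0],
    [0,0,0],
  ],
)

```text
clock: 25.68
eef_pos: [625.0, -181.5, 62.4]
tcp_rot: [-3.141, 0.002, -0.057]
contact_force: [0.2, 0.3, -4.5]
opening: 0.268
grasp_force: 101.3
```

Request:
play_rows(
  dp=[
    [0,0,0.05],
    [0,0,0.1],
    [0,0,0.1],
    [0,0,0.1],
  ],
  rot=[
    [0,0,0],
    [0,0,0],
    [0,0,0],
    [0,0,0],
  ],
)

```text
clock: 26.02
eef_pos: [626.1, -181.8, 60.4]
tcp_rot: [3.142, -0.0, -0.057]
contact_force: [-0.2, -0.3, -5.8]
opening: 0.271
grasp_force: 101.3
```

Request:
play_rows(
  dp=[
    [0,0,0.04],
    [0,0,0.06],
    [0,0,0.06],
    [0,0,0.06],
  ],
  rot=[
    [0,0,0],
    [0,0,0],
    [0,0,0],
    [0,0,0],
  ],
)

```text
clock: 26.35
eef_pos: [626.1, -181.8, 57.9]
tcp_rot: [3.142, -0.0, -0.057]
contact_force: [0.3, 0.3, -5.3]
opening: 0.266
grasp_force: 101.7
```

Request:
play_rows(
  dp=[
    [0,0,0.01],
    [0,0,0.01],
    [0,0,0.01],
    [0,0,0.01],
    [0,0,0.01],
  ],
  rot=[
    [0,0,0],
    [0,0,0],
    [0,0,0],
    [0,0,0],
    [0,0,0],
  ],
  fingers=0.8,
)

```text
clock: 26.77
eef_pos: [626.2, -181.9, 57.7]
tcp_rot: [3.141, -0.001, -0.057]
contact_force: [0.4, -0.2, 0.6]
opening: 0.798
grasp_force: 0.0
```

Request:
play_rows(
  dp=[
    [0,0,0],
    [0,0,-0.4],
    [0,0,-1],
    [0,0,-1.8],
    [0,0,-2.6],
  ],
  rot=[
    [0,0,0],
    [0,0,0],
    [0,0,0],
    [0,0,0],
    [0,0,0],
  ],
)

```text
clock: 27.18
eef_pos: [625.3, -181.6, 161.9]
tcp_rot: [-3.141, 0.002, -0.057]
contact_force: [0.1, -0.2, 0.3]
opening: 0.804
grasp_force: 0.0
```

Request:
play_rows(
  dp=[
    [0,0,-0.8],
    [0,0,-1.6],
    [0,0,-2.2],
    [0,0,-2.6],
    [0,0,-2.6],
  ],
  rot=[
    [0,0,0],
    [0,0,0],
    [0,0,0],
    [0,0,0],
    [0,0,0],
  ],
)

```text
clock: 27.6
eef_pos: [627.9, -182.3, 270.0]
tcp_rot: [3.14, -0.007, -0.057]
contact_force: [0.4, -1.0, 0.3]
opening: 0.8
grasp_force: 0.0
```

Request:
play_rows(
  dp=[
    [0,0,0],
    [0,0,0],
    [0,0,0],
    [0,0,0],
  ],
  rot=[
    [0,0,0],
    [0,0,0],
    [0,0,0],
    [0,0,0],
  ],
)

```text
clock: 27.93
eef_pos: [625.3, -181.6, 263.8]
tcp_rot: [-3.141, 0.002, -0.057]
contact_force: [-0.3, 0.0, -0.3]
opening: 0.801
grasp_force: 0.0
```

```bash
python3 - <<'E'
from h import *
s=telemetry.sense();f=optics.grab_frame("wrist");sc=optics.grab_frame("scene");print(s["eef_pos"],s["contact_force"],s["grasp_force"])
g=wristf(f,s);p=proj(g,[[627,-182,130]])[0].astype(int);c=f["color"].astype(int);print(p)
print("row bl",[u for u in range(p[0]-30,p[0]+30) if c[p[1],u,2]<165][0::60],[u for u in range(p[0]-30,p[0]+30) if c[p[1],u,2]<165][-1:])
print("col",[v for v in range(p[1]-30,p[1]+30) if c[v,p[0],0]>235 and c[v,p[0],2]<165][0::60],[v for v in range(p[1]-30,p[1]+30) if c[v,p[0],0]>235 and c[v,p[0],2]<165][-1:])
# scene diff against start away from the arm: slim wedge, pinks, nest
_,F=pickle.load(open("f0.pkl","rb"));d=np.abs(sc["color"].astype(int)-F["scene"]["color"]).sum(2)
for n,X in {"slim":[555,-180,120],"pink1":[617,-99,100],"pink2":[628,-267,100],"bar":[627,-182,115],"block":[500,160,92]}.items():
    u,v=proj(sc,[X])[0].astype(int);print(n,(u,v),sc["color"][v,u],F["scene"]["color"][v,u])
E
```

```text
[ 625.2593207  -181.57730414  263.80411598] [-0.25765011  0.00651038 -0.3472919 ] 0.0
[321 176]
row bl [307] [334]
col [146] [189]
slim (np.int64(321), np.int64(202)) [117  74  48] [117  75  49]
pink1 (np.int64(352), np.int64(229)) [153  86 107] [151  83 106]
pink2 (np.int64(280), np.int64(224)) [149  82 103] [152  85 105]
bar (np.int64(316), np.int64(223)) [129 100  48] [127  98  47]
block (np.int64(459), np.int64(211)) [61 38 26] [240 239 241]
```

```bash
python3 -c "
from rig import r
print(r.sign_off())"
```

```text
the job is handed in; nothing more can be done
None
```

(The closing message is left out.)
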